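# Close the electric pencil sharpener

## Task

The cover of the round electric pencil sharpener was laid back on turned the wrong way after emptying, so it stands proud: its notch is not at the key pin. Turn the cover round where it lies with the fingertips (its pencil guide is good to push against) until its notch stands at the key pin, then press it down until it snaps fully home, and draw back. Do not pinch or lift the cover, and leave the things round about where they are.

Things in the scene. Friction and masses are not known exactly. Their poses are not given: they have to be found in the camera images.
- pencil_machine: Round electric pencil sharpener, aluminium, 130 mm across, 64 mm high, fixed to the desk. Origin: centre of its underside, on the desk, z up. Its flat top rim (shoulder, 64 mm up) surrounds a well that takes the cover's plug and centres it with 0.5 mm play. Black shavings drawer on its -x side, key pin on its +x side.
- key_pin (a point): Top of the key pin, 52 mm from the sharpener's axis: a fixed steel pin, 9 mm thick, lying radially on the shoulder at the sharpener's +x side, from 46 to 62.5 mm from the axis, 5.5 mm proud of the shoulder. Its outer end shows beyond the cover's rim, in a black saddle 17 mm wide whose leg runs down the outside wall.
- cover: Loose cover, black keyed disc, 108 mm across, 0.11 to 0.23 kg. Origin on its axis at the underside of its plug, z up; the disc is 32 to 39 mm above it. Notch at +x, pencil guide at -x. At the start it lies level on sprung catches, origin 40 mm above the desk, and turns freely either way (under 1 N at the guide); fully home the origin is 32 mm above the desk and it cannot turn.
- notch (a point): Middle of the notch in the cover's rim, 52 mm from the cover's axis (+x side), at half the disc's thickness. Notch 12.8 mm wide, 9 mm deep, open outward, right through the disc. The cover goes down only when this point stands straight above the key pin's point (within about 3 mm).
- guide (a point): Centre of the top of the pencil guide, an upright round tube on the cover, 21 mm across, standing 13 mm above the disc, 41 mm from the cover's axis, directly opposite the notch. Good to push against sideways.
- pad (a point): Centre of the top of the press pad, a round grey pad 31 mm across, 2 mm high, in the middle of the cover, 41 mm above the cover's origin: 81 mm above the desk at the start, 73 mm with the cover home. Pressed here, the cover snaps down past its catches at about 9 to 16 N.
- pencil_a: Yellow pencil, 136 mm long, 7 mm thick, loose on the desk beside the sharpener; origin under its middle, its length along y. Leave alone.
- eraser: Eraser, 21 x 46 x 12 mm, loose beside the sharpener; origin under its middle. Leave alone.
- sharpener: Small brass hand sharpener, 15 x 25 x 12 mm, loose beside the electric one; origin under its middle. Leave alone.
- index_cards: Banded pack of index cards, 78 x 127 x 22 mm, loose; origin under its middle. Leave alone.
- sticky_notes: Block of sticky notes, 76 x 76 x 20 mm, loose; origin under its middle. Leave alone.
- mug: White mug, 83 mm across, 94 mm high, loose; origin under its middle. Leave alone.
- masking_tape: Roll of masking tape lying flat, 100 mm across, 25 mm high, loose; origin under its middle. Leave alone.
Mind the look-alikes: they are no part of the job. What is shaped like the pencil_machine but blue is not meant.

How it is judged:
By the outcome, as a careful person would: the job done as asked, in the order asked, and still so for the second after the job is handed in, with the robot touching nothing.
It also fails if it takes over 67 s, if anything falls off the work surface, if the arm or the gripper's body presses on something with over 40 N, if the wrist force passes 120 N, or if a joint passes its speed limit or range.

## Robot

A 6-joint arm with a two-finger parallel gripper is mounted at the origin on a cart in front of the work surface, level with it; the furniture and walls round the work are solid. World frame = base frame: x ahead of the robot, y to its left, z up, the work surface at z = 0. Lengths are in mm, angles in rad, forces in N, time in s.
With the tool pointing down it reaches from about 400 to 925 mm from the base axis. Payload 12.5 kg.
Tool frame: the origin (TCP) lies on the front face of the gripper's body, between the roots of the fingers; the fingertips stand 78 mm ahead of it and the grasp point (between the pads) lies 59 mm ahead of it (env.nose_length is the distance from the TCP to the fingertips, in mm); z points along the fingers, y is the line along which they close (so a half turn about z gives the same grasp; the last joint's range is limited). The gripper opens to 95 mm and grips with 3 to 60 N. Pads are 20 mm wide; open, the fingers measure 119 mm over their backs; the gripper's body (75 mm by 180 mm) begins 59 mm behind the grasp point.
Start: joints at [1.075, 0.491, 1.559, -0, 1.092, -0.106], TCP at [237.484, 578.134, 292.261] pointing down, gripper open.
Joint ranges: [-3.1, 3.1], [-0.84, 2.19], [0.05, 2.79], [-1.13, 4.28], [0.06, 2.93], [-2.69, 2.69]. Speed limits (rad/s): [2.22, 2.22, 2.79, 3.14, 3.14, 3.14].

## Interface

Orientations are given as [roll, pitch, yaw] about the fixed x, y, z axes, in that order (R = Rz(yaw) Ry(pitch) Rx(roll)).
In Python, from cell import env gives the robot as it stands.
- The arm moves only by the tool jog_arm, never from a script. Its argument "motion" is a list of rows, each a list of 7 numbers: the turn, a rotation vector about the tool's x, y, z in degrees, then the shift along the tool's x, y, z in mm, then the finger opening in mm, from 0 to 95.1. In form: [[wx, wy, wz, x, y, z, hand], ...]. A call has 1 to 10 rows; each row shifts and turns the commanded pose from where the row before left it, along the tool's axes as they then stand; what a row does not reach is not made up. A row lasts 1/8 s, in which the tool goes at most 62.5 mm and 10.7 degrees, less where a joint would pass 70% of its speed; a pose out of reach is approached as far as the arm can. A call is refused whole if a number of a shift passes 62.5 or a number of a turn 10.7, either way. A call with a gripper value outside its range is refused whole. The fingers move at their own pace and stop on an object; the grip force is fixed at half the most. Time passes only in rows, so rows that do not move let the fingers close. It gives the time, the measured TCP pose, the force, the opening and the grip force at its end, in the units of the state.
- env.state(): the state, without advancing time (a new reading comes with each control period).
- env.read_camera(name): name is "scene" or "top" or "wrist"; returns a dict with "color" (400x640x3 uint8, red, green, blue), "z_map" (400x640 float32, mm along the optical axis (not along the pixel's ray), 0 where there is no reading), "camera_matrix" (3x3 intrinsics, pixels), "world_to_cam" (4x4, takes a point from world to camera coordinates). Camera axes: x right, y up, looking along -z (the intrinsics and any distortion apply to the point x, -y, -z); pixel columns grow to the right and rows downward; lengths in mm; the calibration is good to about 2 mm. The wrist camera is an equidistant fisheye: a pixel r from the principal point sees the ray r / f radians off the axis. A picture is of the moment at which its call begins.
- env.job_done(): hands the job in; it is judged then, once.
Trained networks look in the newest picture that a camera, given by its name, has taken for a name from the list of things; names that differ only in an ending like _2 or _b are one class to them, and where a whole thing is asked for, a point or a joint stands for the part that bears it (a point fixed in the world has none). Each returns a list of dicts, best first, with "score" (0 to 1); they miss things now and then, are a little off and sometimes report something else, mostly with a low value. They report only what shows in the picture. A call takes as long as a camera call. They do not tell look-alikes from the thing itself.
- env.recognise(camera, thing): "location" ([column, row] in pixels, amid what is visible of it).
The state is a dict: "t": time; "joints": joint angles; "qvel": joint speeds; "tau": joint torques, N m; "eef_pos": TCP position; "tcp_rot": TCP orientation; "ft_force": force on the tool from outside, world axes, zero at the start; "moment": the same for the moment, N m; "opening": opening from 0.0 (shut) to 1.0 (fully open); "grip_force": force on a finger pad.
Only numpy, scipy, OpenCV 4.12 (cv2) and the standard library are available. Lean on these libraries where they do the work, as an engineer would, in place of code of your own. Each camera call takes 0.05 s, during which the arm holds its last target. There are 200 camera calls.

## Working session

There is one attempt and no reset: what is moved stays moved. The work goes in short steps, Python scripts to look and compute and a tool call to move; the robot and the scene stay as the last step left them, time stands still between calls to the robot, and variables do not carry over. Pictures are saved under pics/ and viewed, at most 10 in all, crops included, and the job is handed in when it is done.

Besides the shell and the picture viewer there is one more tool, called after ">>>" as name([rows], argument=value, ...), one row to a line, values as JSON. jog_arm: Moves the arm, as the interface text tells. Its arguments: {"type":"object","properties":{"motion":{"type":"array"}},"required":["motion"]}

```bash
mkdir -p pics; cat > h.py <<'E'
import numpy as np, cv2
from cell import env
def look(cam,fn=None):
    d=env.read_camera(cam)
    if fn: cv2.imwrite('pics/'+fn,d['color'][:,:,::-1])
    return d
def world(d,uv,fish=False,z=None):
    K=d['camera_matrix'];W=np.linalg.inv(d['world_to_cam'])
    u,v=uv; x=(u-K[0,2])/K[0,0]; y=(v-K[1,2])/K[1,1]
    if fish:
        r=np.hypot(x,y); s=np.tan(r)/r if r>1e-6 else 1; x*=s;y*=s
    ray=np.array([x,-y,-1.])
    if z is None:
        zz=d['z_map'][int(round(v)),int(round(u))]; return (W@np.r_[ray*zz,1])[:3]
    o=W[:3,3]; dr=W[:3,:3]@ray
    return o+dr*(z-o[2])/dr[2]
E
python3 - <<'E'
from h import *
a=look('top','top.png')
for n in ['pencil_machine','key_pin','cover','notch','guide','pad']:
    for r in env.recognise('top',n)[:3]: print(n,round(r['score'],2),np.round(r['location']),world(a,r['location']).round())
b=look('scene','scene.png')
s=env.state();print(s['t'],s['eef_pos'],s['tcp_rot'],env.nose_length)
E
```

```text
pencil_machine 0.72 [257. 273.] [372. -23.  54.]
pencil_machine 0.7 [297. 209.] [ 514. -117.   74.]
pencil_machine 0.6 [328. 265.] [ 384. -186.   57.]
key_pin 0.98 [335. 268.] [ 377. -201.   57.]
key_pin 0.94 [295. 210.] [ 513. -113.   65.]
key_pin 0.73 [258. 275.] [366. -24.  54.]
cover 0.96 [290. 185.] [ 569. -103.   85.]
guide 0.65 [291. 188.] [ 562. -105.   79.]
pad 0.82 [292. 188.] [ 562. -109.   79.]
0.4 [237.47174961 578.12825483 292.2127203 ] [-3.14159061e+00  1.38448315e-05  2.75181253e+00] 77.60000000000001
```

View pics/top.png

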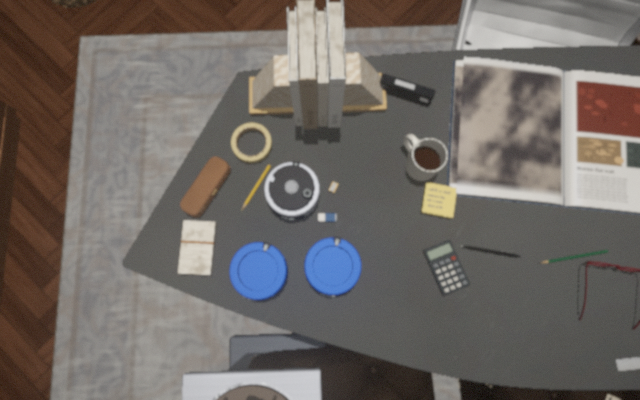

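View pics/scene.png

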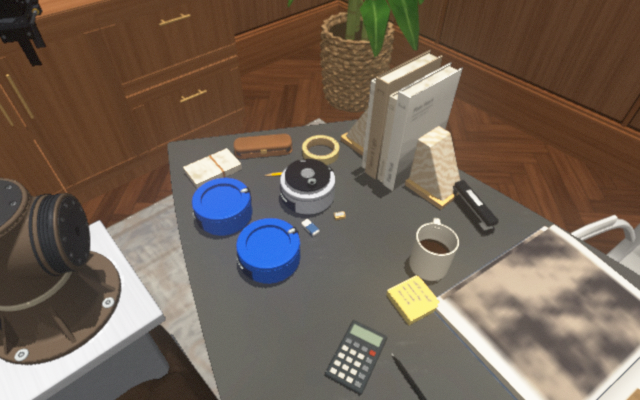

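The top view shows the aluminium machine at about (292,190), with the two blue look-alikes nearer the robot. The guide is at about (308,192), towards -y. The key pin is at about (295,212), towards the robot. I'll move above it for a closer look.

>>> jog_arm([
  [0, 0, -7.4, 0, 0, 0, 0],
  [0, 0, -7.4, 0, 0, 0, 0],
  [0, 0, -7.5, 0, 0, 0, 0],
  [0, 0, 0, -27, -57, 0, 0],
  [0, 0, 0, -27, -57, 0, 0],
  [0, 0, 0, -27, -57, 0, 0],
  [0, 0, 0, -27, -57, 0, 0],
  [0, 0, 0, -27, -57, 0, 0],
  [0, 0, 0, -27, -57, 0, 0],
  [0, 0, 0, -27, -57, 0, 0],
])

```text
t: 1.65
eef_pos: [425.1, 180.8, 292.5]
tcp_rot: [3.141, 0.001, 3.141]
ft_force: [1.0, 1.6, 0.0]
opening: 0.023
grip_force: 0.0
```

>>> jog_arm([
  [0, 0, 0, -27, -57, 0, 0],
  [0, 0, 0, -27, -57, 0, 0],
  [0, 0, 0, -27, -57, 0, 0],
  [0, 0, 0, -27, -57, 0, 0],
  [0, 0, 0, -26, -57, 0, 0],
  [0, 0, 0, 0, 0, 0, 0],
  [0, 0, 0, 0, 0, 0, 0],
])

```text
t: 2.52
eef_pos: [556.9, -100.0, 292.0]
tcp_rot: [3.141, -0.001, 3.14]
ft_force: [0.6, 0.2, -0.3]
opening: 0.006
grip_force: 0.0
```

```bash
python3 - <<'E'
from h import *
a=look('wrist','w1.png')
for n in ['key_pin','cover','notch','guide','pad']:
    for r in env.recognise('wrist',n)[:3]: print(n,round(r['score'],2),np.round(r['location']),world(a,r['location'],True).round(1))
s=env.state();print(s['t'],s['eef_pos'],s['tcp_rot'],s['joints'].round(2),s['opening'])
E
```

```text
key_pin 0.85 [384.  35.] [394.3 -29.1  54.1]
key_pin 0.74 [235.  41.] [ 399.3 -189.    54.8]
key_pin 0.58 [317. 149.] [ 517.3 -101.2   78.8]
cover 0.96 [308. 193.] [ 562.5 -110.    80.4]
notch 0.96 [311. 193.] [ 561.8 -107.    81.1]
guide 0.76 [312. 191.] [ 560.1 -106.2   81.7]
guide 0.74 [235. 195.] [ 582.6 -206.4   12.2]
pad 0.73 [312. 192.] [ 561.4 -105.7   79.6]
2.825 [557.1847857  -99.30931987 292.48994356] [ 3.14155313e+00  2.98863003e-04 -3.14089196e+00] [-0.29  0.41  1.71  0.    1.03 -1.86] 0.002610593543765013
```

View pics/w1.png

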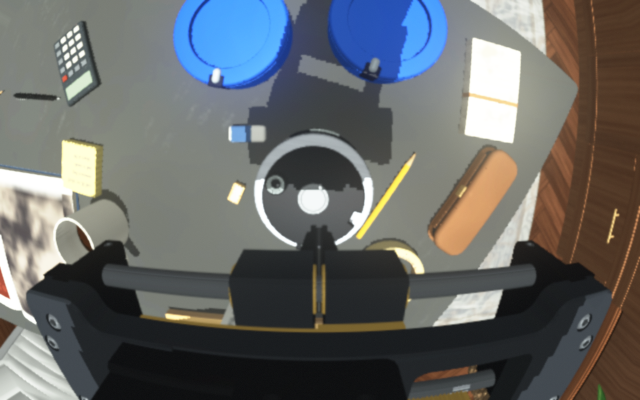

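The wrist view shows the pad at (313,201), the guide at (276,184), and the notch (shoulder showing through) at (355,218). The dark drawer arc is on the robot side, at about (322,133). The pin is probably hidden behind the fingertips at (320,240). I'll check that in enlarged crops of the top and scene pictures.

```bash
python3 - <<'E'
from h import *
t=cv2.imread('pics/top.png')[155:225,255:330];s=cv2.imread('pics/scene.png')[145:220,270:345]
f=lambda i:cv2.resize(i,(400,400),interpolation=cv2.INTER_CUBIC)
cv2.imwrite('pics/crop.png',np.hstack([f(t),f(s)]))
a=look('top')
z=np.array([[world(a,(u,v))[2] for u in range(240,400,4)] for v in range(0,130,4)]);print('book h',z.max())
uv=[(u,v) for v in range(0,140,3) for u in range(240,400,3)]
P=np.array([world(a,q) for q in uv]);Q=P[(P[:,2]>100)]
print(Q[:,:2].min(0),Q[:,:2].max(0), Q[Q[:,2]>150].min(0))
E
```

```text
book h 1090.3564567569974
[ 332.69917314 -296.75013963] [913.13325525 -54.3067441 ] [ 332.69917314 -228.92481943  151.06017654]
```

View pics/crop.png

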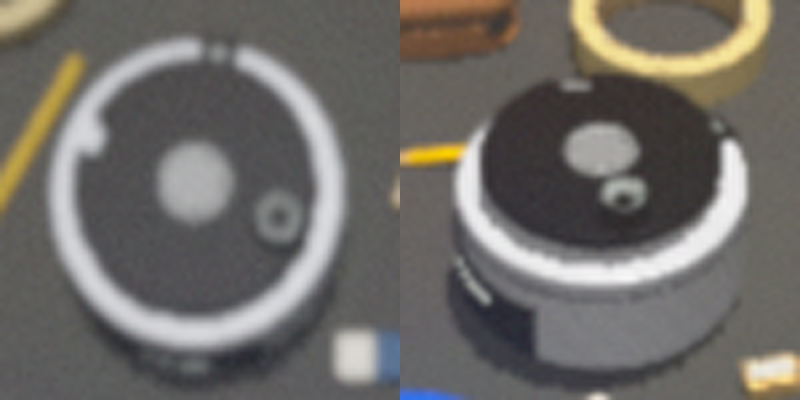

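The crop shows the key pin in its saddle at top pixel (296,164), on the far side. The pad is at (291.6,187), the guide at (307,193) and the notch at (272.4,178.6).

```bash
python3 - <<'E'
from h import *
a=look('top');w=look('wrist')
def f(n,d,fi,pts):
    P={k:world(d,p,fi,z)[:2] for k,(p,z) in pts.items()}
    c=P['pad']
    for k,p in P.items(): e=p-c;print(n,k,p.round(1),'r',np.hypot(*e).round(1),'ang',np.degrees(np.arctan2(e[1],e[0])).round(1))
f('top',a,False,dict(pad=((291.6,186.9),81),guide=((307.1,193),92),notch=((272.4,178.6),75.5),pin=((295.9,163.8),69.5)))
f('wr',w,True,dict(pad=((313,201),81),guide=((276,184),92),notch=((356,218),75.5)))
E
```

```text
top pad [ 565.1 -107. ] r 0.0 ang 0.0
top guide [ 547.1 -142.9] r 40.1 ang -116.6
top notch [587.7 -62. ] r 50.4 ang 63.3
top pin [ 623.7 -117.5] r 59.5 ang -10.2
wr pad [ 571.3 -104.7] r 0.0 ang 0.0
wr guide [ 550.8 -140.6] r 41.4 ang -119.7
wr notch [591.8 -59. ] r 50.0 ang 65.8
```

```bash
python3 - <<'E'
from h import *
a=look('top')
for p in [(300,60),(325,60),(310,125),(325,134),(300,128),(270,108),(350,108),(295,20),(320,5),(270,80),(365,80),(380,100)]: print(p,world(a,p).round())
# refined: ring blob in wrist
w=look('wrist')
for n,d,fi in (('top',a,False),('wr',w,True)):
    pts=[]
    for v in range(120 if fi else 155,260 if fi else 225):
        for u in range(240 if fi else 255,385 if fi else 330):
            if d['z_map'][v,u]<=0: continue
            p=world(d,(u,v),fi)
            if abs(p[2]-79)<4 and np.hypot(p[0]-567,p[1]+106)<75: pts.append(p)
    P=np.array(pts);c,r=cv2.minEnclosingCircle(P[:,:2].astype(np.float32))
    print(n,len(P),P.mean(0).round(1),c,r)
E
```

```text
(300, 60) [ 780. -140.  274.]
(325, 60) [ 795. -190.  244.]
(310, 125) [ 543. -159.  537.]
(325, 134) [ 720. -191.    3.]
(300, 128) [ 537. -146.  542.]
(270, 108) [ 572. -106.  527.]
(350, 108) [ 783. -257.   17.]
(295, 20) [ 877. -131.  262.]
(320, 5) [1611. -205. -744.]
(270, 80) [813. -64. 125.]
(365, 80) [ 809. -286.  119.]
(380, 100) [ 794. -332.   36.]
top 377 [ 545.9 -130.9   79. ] (549.3442993164062, -124.1455307006836) 43.70708465576172
wr 7231 [ 563.6 -104.3   79.5] (568.599365234375, -105.38418579101562) 54.604400634765625
```

>>> jog_arm([
  [0, 0, 0, -13, -23, 0, 0],
  [0, 0, 0, -13, -23, 0, 0],
  [0, 0, 0, 0, 0, 40, 0],
  [0, 0, 0, 0, 0, 40, 0],
  [0, 0, 0, 0, 0, 30, 0],
  [0, 0, 0, 0, 0, 20, 0],
  [0, 0, 0, 0, 0, 0, 0],
  [0, 0, 0, 0, 0, 0, 0],
])

```text
t: 4.08
eef_pos: [583.6, -146.4, 163.0]
tcp_rot: [-3.141, 0.001, 3.141]
ft_force: [-0.8, -0.5, -0.4]
opening: 0.006
grip_force: 0.0
```

```bash
python3 - <<'E'
from h import *
a=look('wrist','w2.png')
s=env.state();print(s['t'],s['eef_pos'],s['ft_force'])
C=np.array([568.5,-105.5])
p=None
for t in range(290,198,-6):
    q=C+42*np.array([np.cos(np.radians(t)),np.sin(np.radians(t))])
    if p is not None: print(t,q.round(),'tool dx,dy',(-(q-p)[0]).round(1),(q-p)[1].round(1))
    p=q
E
```

```text
4.125 [ 583.69282116 -146.35961214  163.2585714 ] [ 0.40883721 -0.13372094 -0.2980379 ]
284 [ 579. -146.] tool dx,dy 4.2 -1.3
278 [ 574. -147.] tool dx,dy 4.3 -0.8
272 [ 570. -147.] tool dx,dy 4.4 -0.4
266 [ 566. -147.] tool dx,dy 4.4 0.1
260 [ 561. -147.] tool dx,dy 4.4 0.5
254 [ 557. -146.] tool dx,dy 4.3 1.0
248 [ 553. -144.] tool dx,dy 4.2 1.4
242 [ 549. -143.] tool dx,dy 4.0 1.9
236 [ 545. -140.] tool dx,dy 3.8 2.3
230 [ 542. -138.] tool dx,dy 3.5 2.6
224 [ 538. -135.] tool dx,dy 3.2 3.0
218 [ 535. -131.] tool dx,dy 2.9 3.3
212 [ 533. -128.] tool dx,dy 2.5 3.6
206 [ 531. -124.] tool dx,dy 2.1 3.8
200 [ 529. -120.] tool dx,dy 1.7 4.0
```

View pics/w2.png

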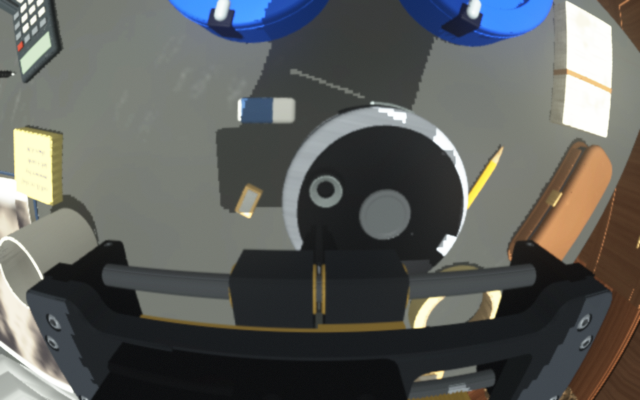

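The fingertip is at (320,230), in free space behind the guide at (326,190), with the pad at (385,213). I'll sweep it along the arc.

>>> jog_arm([
  [0, 0, 0, 4.5, 0, 0, 0],
  [0, 0, 0, 4.4, 0, 0, 0],
  [0, 0, 0, 4.4, 0, 0, 0],
  [0, 0, 0, 4.4, 0, 0, 0],
  [0, 0, 0, 4.4, 0.5, 0, 0],
  [0, 0, 0, 4.3, 1, 0, 0],
  [0, 0, 0, 4.2, 1.4, 0, 0],
  [0, 0, 0, 4, 1.9, 0, 0],
  [0, 0, 0, 3.8, 2.3, 0, 0],
  [0, 0, 0, 3.5, 2.6, 0, 0],
])

```text
t: 5.38
eef_pos: [541.1, -136.4, 162.2]
tcp_rot: [3.142, -0.0, 3.141]
ft_force: [0.4, -1.1, 0.1]
opening: 0.005
grip_force: 0.4
```

>>> jog_arm([
  [0, 0, 0, 3.2, 3, 0, 0],
  [0, 0, 0, 2.9, 3.3, 0, 0],
  [0, 0, 0, 2.5, 3.6, 0, 0],
  [0, 0, 0, 0, 0, 0, 0],
  [0, 0, 0, 0, 0, 0, 0],
])

```text
t: 6.0
eef_pos: [532.9, -126.6, 162.2]
tcp_rot: [3.141, 0.0, 3.141]
ft_force: [0.5, 0.3, 0.8]
opening: 0.002
grip_force: 0.0
```

```bash
python3 - <<'E'
from h import *
a=look('wrist','w3.png');t=look('top','t3.png')
s=env.state();print(s['t'],s['eef_pos'],s['ft_force'])
c=t['color'][155:225,255:330,::-1]
cv2.imwrite('pics/c3.png',np.hstack([cv2.resize(c,(400,400),interpolation=cv2.INTER_CUBIC),cv2.resize(a['color'][100:300,220:420,::-1],(400,400))]))
E
```

```text
6.1 [ 532.86741828 -126.67032946  162.1895999 ] [-0.32738282 -0.10371599  0.3416007 ]
```

View pics/c3.png

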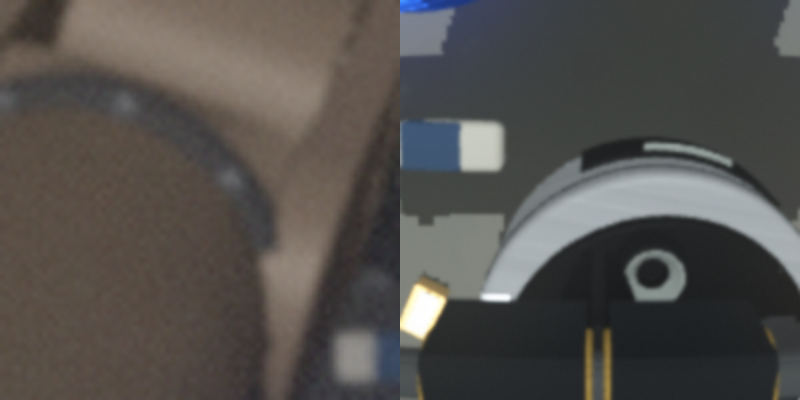

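The wrist crop shows the guide at wrist pixel (347.5,236), just to +y of the fingertip. The drawer is ahead, with its label spanning about (342–387,175). I'll compute the angles.

```bash
python3 - <<'E'
from h import *
w=look('wrist');C=np.array([568.5,-105.5])
for n,p,z in [('guide',(347.5,236),92),('guide hole',(346,236),92),('label L',(342,173),40),('label R',(386,181),40),('drawerL',(311,180),45),('drawR',(410,202),45)]:
    q=world(w,p,True,z)[:2];e=q-C;print(n,q.round(1),np.hypot(*e).round(1),np.degrees(np.arctan2(e[1],e[0])).round(1)%360, world(w,p,True).round(1))
E
```

```text
guide [ 525.7 -109.4] 42.9 185.1 [ 530.7 -108.2   80.4]
guide hole [ 525.7 -110.2] 43.0 186.3 [ 530.7 -109.1   80.4]
label L [ 499.6 -109.3] 69.0 183.2 [ 500.5 -109.    35.7]
label R [505.3 -77.2] 69.3 155.9 [510.6 -71.9  16.4]
drawerL [ 503.6 -131.2] 69.8 201.6 [ 506.6 -131.5   31.9]
drawR [519.6 -59.3] 67.2 136.6 [ 5.332e+02 -4.510e+01  1.000e-01]
```

>>> jog_arm([
  [0, 0, 0, 1.5, 3.2, 0, 0],
  [0, 0, 0, 1.4, 3.3, 0, 0],
  [0, 0, 0, 1.3, 3.3, 0, 0],
  [0, 0, 0, 0, 0, 0, 0],
  [0, 0, 0, 0, 0, 0, 0],
  [0, 0, 0, 0, -6, 0, 0],
  [0, 0, 0, 0, 0, -30, 0],
  [0, 0, 0, -20, 3, -40, 0],
  [0, 0, 0, -40, 3, -40, 0],
  [0, 0, 0, -40, 3, -20, 0],
])

```text
t: 7.4
eef_pos: [629.9, -114.3, 295.0]
tcp_rot: [-3.141, 0.003, 3.141]
ft_force: [0.0, -0.7, -0.5]
opening: 0.003
grip_force: 0.0
```

>>> jog_arm([
  [0, 0, 0, 0, 0, 0, 0],
  [0, 0, 0, 0, 0, 0, 0],
])

```text
t: 7.65
eef_pos: [627.8, -114.0, 291.3]
tcp_rot: [3.141, -0.002, 3.141]
ft_force: [-0.1, 1.0, -0.0]
opening: 0.001
grip_force: 0.0
```

```bash
python3 - <<'E'
from h import *
a=look('wrist','w4.png')
s=env.state();print(s['t'],s['eef_pos'],s['ft_force'])
cv2.imwrite('pics/c4.png',cv2.resize(a['color'][110:260,220:420,::-1],(800,600),interpolation=cv2.INTER_CUBIC))
E
```

```text
7.7 [ 627.61985174 -114.07451439  291.24106937] [ 0.11436433  0.75856064 -0.3684787 ]
```

View pics/c4.png

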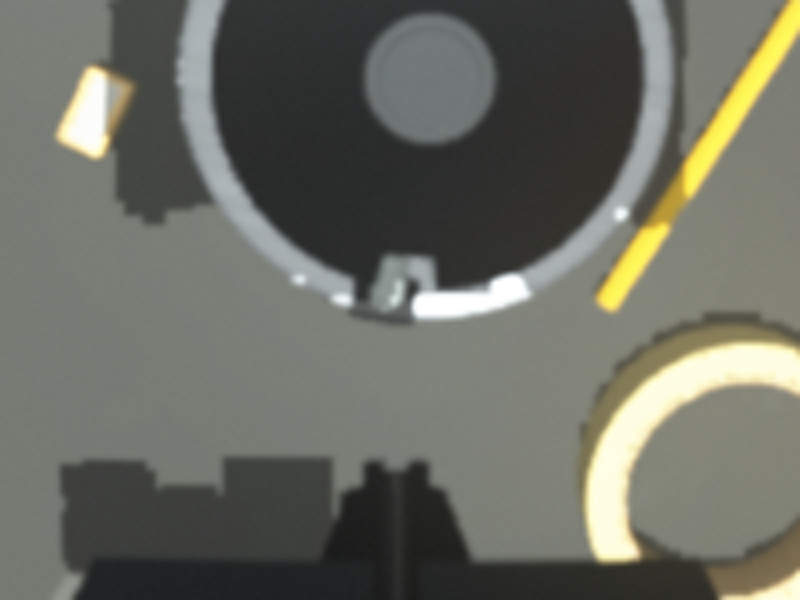

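```bash
python3 - <<'E'
from h import *
w=look('wrist')
c=lambda x,y:(220+x/4-.375,110+y/4-.375)
C=world(w,c(430,78),True,81)[:2];print(C)
for n,p,z in [('notch in',(410,260),79),('notch L',(385,258),79),('notch R',(435,258),79),('notchR out',(437,288),79),('saddle mid',(384,312),66),('saddleL',(355,312),66),('saddleR',(413,318),66),('pin',(390,288),69.5)]:
    e=world(w,c(*p),True,z)[:2]-C;print(n,np.hypot(*e).round(1),np.degrees(np.arctan2(e[1],e[0])).round(1))
G=[(r['score'],np.round(r['location'],1)) for r in env.recognise('wrist','guide')];print(G)
for s,p in G: e=world(w,p,True,92)[:2]-C;print(np.hypot(*e).round(1),np.degrees(np.arctan2(e[1],e[0])).round(1))
E
```

```text
[ 568.04544757 -104.9740998 ]
notch in 46.0 -5.9
notch L 46.6 -13.7
notch R 45.3 1.9
notchR out 53.0 2.3
saddle mid 63.5 -10.4
saddleL 65.3 -17.0
saddleR 64.2 -3.3
pin 56.0 -10.1
[(0.97, array([331.1, 125.4]))]
5.4 140.6
```

The notch is at -5.9° and the pin at -10.2°, so the cover needs about 4.3° more in the same direction, roughly 3 mm at the guide.

>>> jog_arm([
  [0, 0, 0, 50, -5, 20, 0],
  [0, 0, 0, 49.5, -5, 30, 0],
  [0, 0, 0, 0, 0, 40, 0],
  [0, 0, 0, 0, 0, 25, 0],
  [0, 0, 0, 0, 0, 14, 0],
  [0, 0, 0, 0, 0, 0, 0],
  [0, 0, 0, 0, 0, 0, 0],
])

```text
t: 8.68
eef_pos: [529.4, -123.9, 164.0]
tcp_rot: [-3.141, 0.001, 3.141]
ft_force: [0.3, -0.6, -0.4]
opening: 0.004
grip_force: 0.0
```

>>> jog_arm([
  [0, 0, 0, 0, 3, 1, 0],
  [0, 0, 0, 0.5, 3, 0, 0],
  [0, 0, 0, 0.5, 2, 0, 0],
  [0, 0, 0, 0.3, 2, 0, 0],
  [0, 0, 0, 0, 0, 0, 0],
  [0, 0, 0, 0, 0, 0, 0],
  [0, 0, 0, 0, 0, 0, 0],
])

```text
t: 9.55
eef_pos: [527.8, -113.9, 162.2]
tcp_rot: [3.141, -0.0, 3.141]
ft_force: [0.1, -0.1, -0.2]
opening: 0.004
grip_force: 0.0
```

>>> jog_arm([
  [0, 0, 0, 0, -7, 0, 0],
  [0, 0, 0, 0, 0, -30, 0],
  [0, 0, 0, -20, 3, -40, 0],
  [0, 0, 0, -40, 3, -40, 0],
  [0, 0, 0, -40, 3, -20, 0],
  [0, 0, 0, 0, 0, 0, 0],
  [0, 0, 0, 0, 0, 0, 0],
])

```text
t: 10.42
eef_pos: [627.0, -112.1, 291.3]
tcp_rot: [3.141, -0.002, 3.141]
ft_force: [0.4, 0.1, -1.0]
opening: 0.006
grip_force: 0.0
```

```bash
python3 - <<'E'
from h import *
a=look('wrist','w5.png')
s=env.state();print(s['t'],s['eef_pos'],s['ft_force'])
cv2.imwrite('pics/c5.png',cv2.resize(a['color'][110:260,220:420,::-1],(800,600),interpolation=cv2.INTER_CUBIC))
E
```

```text
10.475 [ 626.81928545 -112.10996751  291.25865994] [-0.44414353 -0.46221604 -0.0406737 ]
```

View pics/c5.png

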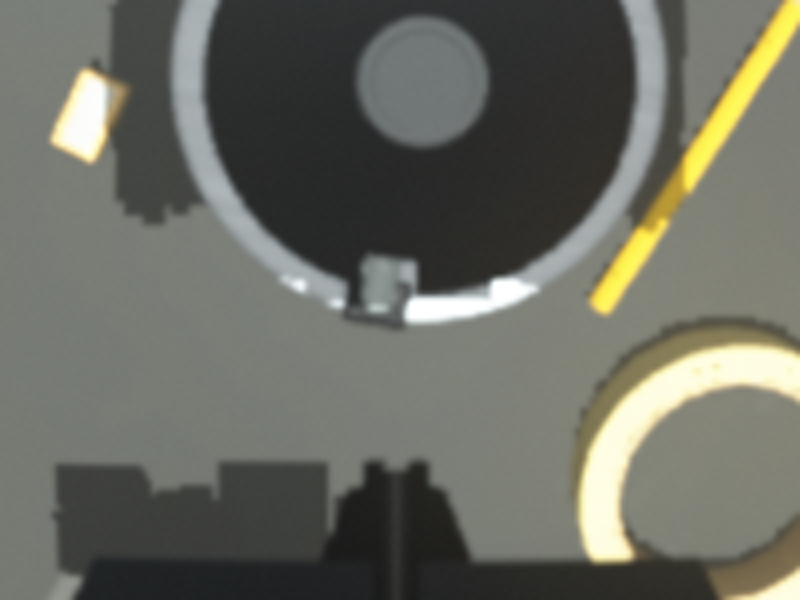

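The notch spans crop x 360–417 with the pin between its edges, so it stands at about -10.7° against the pin's -10.2°. It is aligned, so I'll press next.

>>> jog_arm([
  [0, 0, 0, 29, 3.5, 0, 0],
  [0, 0, 0, 29.5, 3.5, 20, 0],
  [0, 0, 0, 0, 0, 40, 0],
  [0, 0, 0, 0, 0, 40, 0],
  [0, 0, 0, 0, 0, 25, 0],
  [0, 0, 0, 0, 0, 0, 0],
  [0, 0, 0, 0, 0, 0, 0],
  [0, 0, 0, 0, 0, 0, 0],
])

```text
t: 11.48
eef_pos: [569.5, -105.0, 168.4]
tcp_rot: [-3.141, 0.002, 3.141]
ft_force: [0.0, 0.2, 0.2]
opening: 0.003
grip_force: 0.0
```

>>> jog_arm([
  [0, 0, 0, 0, 0, 3, 0],
  [0, 0, 0, 0, 0, 2, 0],
  [0, 0, 0, 0, 0, 2, 0],
  [0, 0, 0, 0, 0, 1, 0],
  [0, 0, 0, 0, 0, 0, 0],
])

```text
t: 12.1
eef_pos: [569.4, -104.9, 159.2]
tcp_rot: [3.142, 0.0, 3.141]
ft_force: [-0.4, -0.5, 0.2]
opening: 0.005
grip_force: 0.1
```

>>> jog_arm([
  [0, 0, 0, 0, 0, 1, 0],
  [0, 0, 0, 0, 0, 1, 0],
  [0, 0, 0, 0, 0, 1, 0],
  [0, 0, 0, 0, 0, 0, 0],
])

```text
t: 12.6
eef_pos: [569.5, -104.3, 156.9]
tcp_rot: [3.141, 0.001, 3.141]
ft_force: [-1.2, 5.9, 8.5]
opening: 0.006
grip_force: 4.3
```

>>> jog_arm([
  [0, 0, 0, 0, 0, 1, 0],
  [0, 0, 0, 0, 0, 1, 0],
  [0, 0, 0, 0, 0, 0, 0],
])

```text
t: 12.98
eef_pos: [569.7, -103.9, 155.5]
tcp_rot: [3.141, 0.002, 3.141]
ft_force: [-0.7, 9.1, 15.3]
opening: 0.002
grip_force: 7.4
```

>>> jog_arm([
  [0, 0, 0, 0, 0, 1, 0],
  [0, 0, 0, 0, 0, 0, 0],
])

```text
t: 13.22
eef_pos: [569.6, -104.3, 153.9]
tcp_rot: [3.141, 0.001, 3.141]
ft_force: [0.3, 2.1, 3.7]
opening: 0.005
grip_force: 1.7
```

>>> jog_arm([
  [0, 0, 0, 0, 0, 1, 0],
  [0, 0, 0, 0, 0, 0, 0],
  [0, 0, 0, 0, 0, 0, 0],
])

```text
t: 13.6
eef_pos: [569.2, -104.9, 152.0]
tcp_rot: [3.141, -0.0, 3.141]
ft_force: [-0.2, 0.3, 0.4]
opening: 0.002
grip_force: 0.0
```

Force peaked and then collapsed, so the catch has snapped. I'll press further to make sure it bottoms out.

>>> jog_arm([
  [0, 0, 0, 0, 0, 1, 0],
  [0, 0, 0, 0, 0, 1, 0],
  [0, 0, 0, 0, 0, 1, 0],
  [0, 0, 0, 0, 0, 0, 0],
])

```text
t: 14.1
eef_pos: [569.3, -104.9, 150.8]
tcp_rot: [-3.141, 0.001, 3.141]
ft_force: [-5.2, 0.6, 20.5]
opening: 0.012
grip_force: 10.0
```

>>> jog_arm([
  [0, 0, 0, 0, 0, 1, 0],
  [0, 0, 0, 0, 0, 1, 0],
  [0, 0, 0, 0, 0, 0, 0],
])

```text
t: 14.48
eef_pos: [569.5, -104.9, 150.7]
tcp_rot: [-3.141, 0.003, 3.141]
ft_force: [-11.8, 1.7, 41.7]
opening: -0.0
grip_force: 20.4
```

It's bottomed hard at TCP 150.7, so the pad is at about 73 mm and the cover is home. I'll draw back and check.

>>> jog_arm([
  [0, 0, 0, 0, 0, -5, 0],
  [0, 0, 0, 0, 0, -30, 0],
  [0, 0, 0, 0, 0, -40, 0],
  [0, 0, 0, -20, 0, -40, 0],
  [0, 0, 0, -35, 0, -25, 0],
  [0, 0, 0, 0, 0, 0, 0],
  [0, 0, 0, 0, 0, 0, 0],
])

```text
t: 15.35
eef_pos: [623.4, -104.7, 285.9]
tcp_rot: [3.141, -0.002, 3.141]
ft_force: [-1.4, -0.5, 0.4]
opening: 0.006
grip_force: 0.0
```

```bash
python3 - <<'E'
from h import *
w=look('wrist','w6.png')
C=np.array([568.3,-105.2]);H={}
for v in range(100,230):
    for u in range(240,400):
        if w['z_map'][v,u]<=0: continue
        p=world(w,(u,v),True);r=np.hypot(*(p[:2]-C))
        if r<13: H.setdefault('pad',[]).append(p[2])
        elif 18<r<28: H.setdefault('disc in',[]).append(p[2])
        elif 44<r<51:
            a=np.degrees(np.arctan2(p[1]-C[1],p[0]-C[0]))//60*60;H.setdefault(a,[]).append(p[2])
        elif 57<r<62: H.setdefault('shoulder',[]).append(p[2])
for k in H: print(k,len(H[k]),np.median(H[k]).round(1))
s=env.state();print(s['t'],s['eef_pos'],s['ft_force'])
cv2.imwrite('pics/c6.png',cv2.resize(w['color'][50:250,190:456,::-1],(798,600),interpolation=cv2.INTER_CUBIC))
E
```

```text
shoulder 1181 64.2
-180.0 95 71.0
120.0 93 71.0
disc in 1451 71.1
-120.0 338 71.2
60.0 336 71.1
pad 542 72.4
-60.0 327 71.0
0.0 345 71.2
15.4 [ 623.28121444 -104.7527851   285.84462452] [0.44404755 0.41055785 0.61035446]
```

View pics/c6.png

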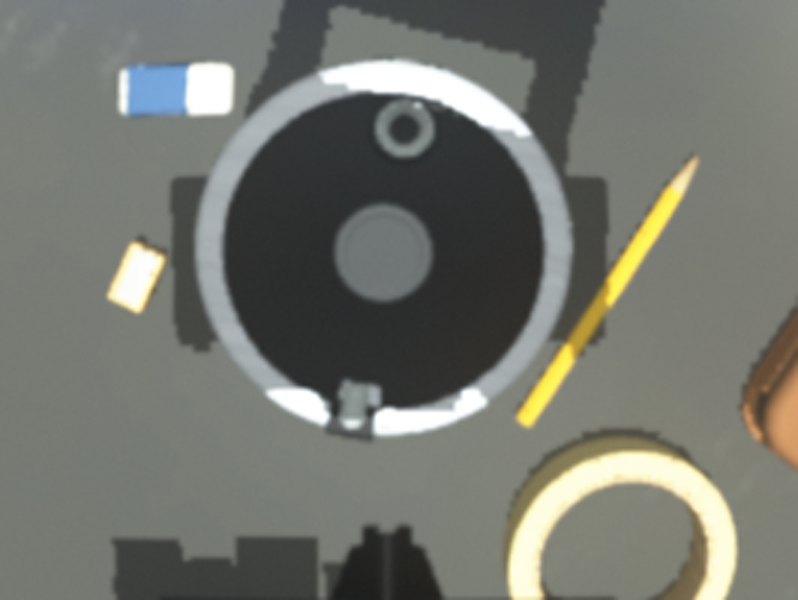

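The disc is level at 71 mm all round. The pin sits in the notch at (355,400), the guide is opposite at (405,128), and the neighbouring things haven't moved.

```bash
python3 -c "
from cell import env
print(env.job_done())"
```

```text
the job is handed in; nothing more can be done
None
```

I turned the cover until its notch stood at the key pin, pressed it fully home and drew the arm back, and the last picture showed the disc level and the nearby things unmoved; I handed the job in at about 15 s.

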